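Unpin the studio turntable and swap its two pieces round

TASK

The white bust and the terracotta vase on the studio turntable must trade places. Draw the locking pin out of the turntable by its red handle and park it, with the handle laid down fully in the side notch of its guide; then turn the turntable half a turn by its black post, until its other brass lug faces the pin, and leave it at rest with the pin still parked. Let both pieces ride round standing on the turntable (do not pick them up or tip them), and leave the other things on the bench undisturbed.

Things in the scene. Friction and masses are not known exactly. Their poses are not given: they have to be found in the camera images.
- stand: Fixed blue base plate, 12 mm thick: 250 mm square under the turntable plus a 100 mm wide tongue along -y to y = -320 mm. Origin at table height on the turntable's axis; z up. The pin's guide, a dark steel channel 39 mm wide, lies along the tongue from y = -138 to -300 mm, its top 54 mm above the table.
- slot_mid (a point): mid-length of the open slot on top of the guide, 54 mm above the table, at stand x 3, y -213 mm. The slot runs along stand y from -160 to -266 mm, 15 mm wide (x -4 to +11 mm), between two bright steel straps; the pin's handle stands up through it and travels along it.
- notch (a point): side notch in the guide's -x wall at the outer end of the slot, y -244 to -266 mm (22 mm wide): this point is on its floor, stand x -15, y -255 mm, 30 mm above the table. There the drawn pin can roll about its axis until the handle lies in the notch, almost level, pointing to stand -x; the notch walls then hold the pin.
- pin: Loose steel rod, 16 mm diameter, 177 mm long, along its own y axis, tip at y +97 mm; 0.2 kg. Origin on the rod's axis at the handle; starts home at stand (0, -205, 34) mm, axes parallel to the stand's, tip 24 mm inside the brass lug, locking the turntable. A few N on the handle slide it outward (stand -y) 50 mm to the slot's end beside the notch, its tip then 20 mm clear of the lug.
- pin_tip (a point): the rounded tip of the pin, in the turntable's lug at the start
- handle_end (a point): free end of the pin's handle, 70 mm off the rod's axis: 12 mm rod, then a red grip, 16 mm diameter, 24 to 70 mm off the axis. At the start it stands up, leaning 14 to 20 degrees to stand +x (away from the notch), end 102 mm above the table. Parked: rolled 95 to 100 degrees over to -x, end 40 mm above the table, stand x -70 mm, y -250 to -260 mm.
- turntable (a joint): angle, rad, counter-clockwise from above positive, 0 at the start (pinned), range -3.5 to 3.5. Turns either way, braked (0.1 N m), stays where left; half a turn is +3.14 or -3.14. Wooden top 220 mm across, 58 mm above the table; brass lugs out to 132 mm at stand -y (at the pin) and +y. The pieces stand on two cork discs, 60 mm from the axis.
- post_top (a point): top of the black round upright post for turning the turntable: 16 mm diameter, 68 mm tall above the wooden top, its top 126 mm above the table, 90 mm from the axis, on the stand's +y side at the start; turns with the turntable
- place_near (a point): fixed point on the stand, 58 mm above the table: place of a piece 60 mm from the axis on the stand's -x side (towards the robot)
- place_far (a point): fixed point on the stand, 58 mm above the table: place of a piece 60 mm from the axis on the stand's +x side (away from the robot)
- bust: loose small white bust (head and shoulders) on a round dark wooden foot of 54 mm diameter, 96 mm tall, shoulders 52 mm wide, upright; origin at the centre of its underside, z up. It starts near one of the two places on the turntable
- vase: loose terracotta vase form, 86 mm tall, 60 mm largest diameter, upright; origin at the centre of its underside, z up. It starts near the other place
- plaster_a: bystander: white plaster cylinder, 52 mm diameter, 60 mm tall, standing beside the pin guide; origin at the centre of its underside
- plaster_b: bystander: white plaster cylinder, 44 mm diameter, 45 mm tall; origin at the centre of its underside
- screwdriver: bystander: screwdriver with red handle lying on the bench
- hammer: bystander: small hammer lying on the bench
- brush: bystander: brush lying on the bench
- red_box: bystander: closed red box, 75 x 60 x 35 mm
- wood_block: bystander: dark wooden block, 100 x 70 x 40 mm
Mind the look-alikes: they are no part of the job. What is shaped like the pin but purple or turquoise is not meant.

How it is judged:
On the way, in this order (a step that is already met when the one before it is completed fails the run):
1. the pin is drawn clear of the turntable and parked, its handle laid down in the side notch, before the turntable is turned (z of handle_end in the frame of stand below 0.062 m and x of handle_end in the frame of stand below -0.045 m and y of handle_end in the frame of stand between -0.27 and -0.24 m and y of pin_tip in the frame of stand below -0.138 m and value of joint turntable between -0.5 and 0.5 rad), for 0.3 s.
2. the turntable is turned half round, either way ((value of joint turntable between 3.0216 and 3.2616 rad or value of joint turntable between -3.2616 and -3.0216 rad)), for 0.2 s.
At the end, for the whole second after the job is handed in: Pin parked: tip clear of the lug, handle in the side notch (its end under 62 mm high, over 45 mm to stand -x, 240 to 270 mm along the guide). Turntable half a turn from its start, within 0.12 rad. Bust and vase have changed places within 25 mm, upright within 0.15 rad. All at rest (z of handle_end in the frame of stand below 0.062 m and x of handle_end in the frame of stand below -0.045 m and y of handle_end in the frame of stand between -0.27 and -0.24 m and y of pin_tip in the frame of stand below -0.138 m and (value of joint turntable between 3.0216 and 3.2616 rad or value of joint turntable between -3.2616 and -3.0216 rad) and ((distance between bust and place_near below 0.025 m and distance between vase and place_far below 0.025 m) or (distance between vase and place_near below 0.025 m and distance between bust and place_far below 0.025 m)) and distance of each of bust, vase from where it was at the start of the episode above 0.09 m and angle between each of bust, vase's own z axis and vertical below 0.15 rad and linear speed of each of bust, vase, pin below 0.02 m/s and velocity of joint turntable between -0.05 and 0.05 rad/s); the robot touches nothing.
It fails at once if the bust or the vase is tipped over (more than 0.5 rad) or picked up off the turntable (more than 20 mm) (angle between any of bust, vase's own z axis and vertical above 0.5 rad or height (world z) of any of bust, vase above 0.078 m).
It fails at once if a bystander is shifted by more than 40 mm (distance of any of plaster_a, plaster_b, screwdriver, hammer, brush, red_box, wood_block from where it was at the start of the episode above 0.04 m).
It also fails if it takes over 61 s, if anything falls off the work surface, if the arm or the gripper's body presses on something with over 40 N, if the wrist force passes 120 N, or if a joint passes its speed limit or range.

ROBOT

A 6-joint arm with a two-finger parallel gripper is mounted at the origin on the work surface. World frame = base frame: x ahead of the robot, y to its left, z up, the work surface at z = 0. Lengths are in m, angles in rad, forces in N, time in s.
With the tool pointing down it reaches from about 0.3 to 0.775 m from the base axis. Payload 14.6 kg.
Tool frame: the origin (TCP) lies midway between the tips of the shut fingers; the grasp point (between the pads) lies 19 mm behind it; z points along the fingers, x is the direction in which the jaws open and shut, and the axes are right-handed (so a half turn about z gives the same grasp; the last joint's range is limited). The gripper opens to 94 mm and grips with 3 to 60 N. Pads are 16 mm wide; open, the fingers measure 119 mm over their backs; the gripper's body (75 mm by 177 mm) begins 78 mm behind the grasp point.
Start: joints at [-1.278, 0.3, 1.521, -0, 1.321, -0.067], TCP at [0.194, -0.515, 0.205] pointing down, gripper open.
Joint ranges: [-3.03, 3.03], [-0.79, 2.21], [0.23, 2.52], [-1.04, 4.18], [0, 3.07], [-2.55, 2.55]. Speed limits (rad/s): [2.22, 2.22, 2.57, 3.14, 3.14, 3.14].

INTERFACE

Orientations are given as a unit quaternion [w, x, y, z].
In Python, from bench import manip gives the robot as it stands.
- The arm moves only by the tool carry_out, never from a script. Its argument "steps" is a list of rows, each a list of 3 entries, a list of its own where there are three numbers: the shift along the tool's x, y, z in m, then the turn, a rotation vector about the tool's x, y, z in rad, then the finger opening in m, from 0 to 0.094. A call has 1 to 12 rows; each row is the pose to reach, as a shift and turn from the pose commanded when the call began, along the tool's axes at that moment; what a row does not reach only later rows make up. A row lasts 1/10 s, in which the tool goes at most 50 mm and 8.59 degrees, less where a joint would pass 70% of its speed; a pose out of reach is approached as far as the arm can. A call with a gripper value outside its range is refused whole. The fingers move at their own pace and stop on an object; "newtons" is the grip in N (left out, the last holds). Time passes only in rows, so rows that repeat a pose let the fingers close. It gives the time, the measured TCP pose, the force and the opening at its end, in the units of the state.
- manip.observe(): the state, without advancing time (a new reading comes with each control period).
- manip.read_camera(name): name is "scene" or "top" or "wrist"; returns (picture, depth): 400x640x3 uint8, red, green, blue; 400x640 float32, m along the optical axis (not along the pixel's ray), 0 where there is no reading.
- manip.camera_info(name): a dict with "fx", "fy", "cx", "cy" (pixels), "distortion" ([k1, k2, p1, p2, k3] as OpenCV has them; the pictures are not rectified), "world_to_cam" (4x4, takes a point from world to camera coordinates). Camera axes: x right, y down, z forward; pixel columns grow to the right and rows downward; lengths in m; the calibration is good to about 2 mm. A picture is of the moment at which its call begins: read the wrist's pose just before it. camera_info takes no time and is no camera call; for the wrist camera it gives the pose at the moment of the call.
- manip.job_done(): hands the job in, once; it reports no verdict.
Trained networks look in the newest picture that a camera, given by its name, has taken for a name from the list of things; names that differ only in an ending like _2 or _b are one class to them, and where a whole thing is asked for, a point or a joint stands for the part that bears it (a point fixed in the world has none). Each returns a list of dicts, best first, with "confidence" (0 to 1); they miss things now and then, are a little off and sometimes report something else, mostly with a low value. They report only what shows in the picture. A call takes as long as a camera call. They do not tell look-alikes from the thing itself.
- manip.silhouettes(target, camera): "region" (400x640 bool, what is visible of it) and "bbox" ([left, top, right, bottom] in pixels, round what is visible of it).
The state is a dict: "time": time; "joint_pos": joint angles; "joint_vel": joint speeds; "joint_efforts": joint torques, N m; "tcp_pos": TCP position; "tool_rot": TCP orientation; "force": force on the tool from outside, world axes, zero at the start; "wrist_torque": the same for the moment, N m; "grip_width": finger opening in m.
Only numpy, scipy, OpenCV 4.12 (cv2) and the standard library are available. Lean on these libraries where they do the work, as an engineer would, in place of code of your own. Each camera call takes 0.05 s, during which the arm holds its last target. There are 200 camera calls.

## Working session

There is one attempt and no reset: what is moved stays moved. The work goes in short steps, Python scripts to look and compute and a tool call to move; the robot and the scene stay as the last step left them, time stands still between calls to the robot, and variables do not carry over. Pictures are saved under pics/ and viewed, about 8 in all and at most 12, crops included, and the job is handed in when it is done.

Besides the shell and the picture viewer there is one more tool, called after "Call:" as name(argument=value, ...) on one line, values as JSON. carry_out: Moves the arm, as the interface text tells. Its arguments: {"type":"object","properties":{"steps":{"type":"array","items":{"type":"array"}},"newtons":{"type":"number"}},"required":["steps"]}

```bash
mkdir -p pics; cat > h.py <<'E'
import numpy as np, cv2
from bench import manip
from scipy.spatial.transform import Rotation as R
def world(cam, D, mask=None, info=None):
    i=info or manip.camera_info(cam)
    K=np.array([[i['fx'],0,i['cx']],[0,i['fy'],i['cy']],[0,0,1.]])
    ok=D>0
    if mask is not None: ok&=mask
    v,u=np.nonzero(ok)
    n=cv2.undistortPoints(np.stack([u,v],1).astype(float)[:,None],K,np.array(i['distortion']))[:,0]
    z=D[v,u]; P=np.c_[n*z[:,None],z]
    T=np.linalg.inv(i['world_to_cam'])
    return P@T[:3,:3].T+T[:3,3],u,v
def toolpose():
    s=manip.observe(); q=s['tool_rot']
    return np.array(s['tcp_pos']), R.from_quat(q,scalar_first=True), s
E
python3 - <<'E'
from h import *
for c in ['top','scene']:
    im,D=manip.read_camera(c); cv2.imwrite(f'pics/{c}0.png',im[...,::-1]); np.save(f'{c}0.npy',D)
    for t in ['stand','pin','turntable','bust','vase','plaster_a','plaster_b','screwdriver','hammer']:
        for r in manip.silhouettes(t,c)[:3]:
            P,u,v=world(c,D,r['region'])
            if len(P): print(c,t,round(r['confidence'],2),np.round(r['bbox']).tolist(),np.round(np.median(P,0),3),np.round(P.min(0),3),np.round(P.max(0),3))
p,r,s=toolpose();print(s['time'],p,r.as_matrix().round(3))
E
```

```text
top stand 0.72 [241.0, 148.0, 401.0, 237.0] [0.563 0.05  0.053] [ 0.439 -0.223 -0.008] [0.697 0.227 0.129]
top stand 0.58 [242.0, 152.0, 339.0, 232.0] [0.566 0.094 0.057] [ 0.461 -0.037  0.006] [0.689 0.227 0.15 ]
top stand 0.3 [163.0, 221.0, 195.0, 266.0] [0.431 0.41  0.039] [ 0.375  0.37  -0.008] [0.487 0.472 0.048]
top pin 0.75 [384.0, 264.0, 415.0, 320.0] [ 0.279 -0.188  0.012] [ 0.2   -0.25   0.003] [ 0.361 -0.159  0.021]
top pin 0.66 [207.0, 282.0, 265.0, 318.0] [0.254 0.268 0.013] [0.214 0.175 0.   ] [0.305 0.333 0.021]
top pin 0.59 [442.0, 224.0, 507.0, 255.0] [ 0.396 -0.425  0.012] [ 0.378 -0.514 -0.003] [ 0.463 -0.342  0.021]
top turntable 0.79 [242.0, 153.0, 337.0, 231.0] [0.565 0.093 0.057] [ 0.461 -0.037  0.006] [0.677 0.227 0.129]
top bust 0.58 [278.0, 196.0, 301.0, 219.0] [0.503 0.089 0.106] [0.482 0.065 0.052] [0.536 0.115 0.156]
top vase 0.65 [277.0, 158.0, 298.0, 176.0] [0.623 0.097 0.114] [0.6   0.072 0.054] [0.657 0.131 0.15 ]
top plaster_a 0.64 [348.0, 138.0, 363.0, 156.0] [ 0.696 -0.088  0.057] [ 0.675 -0.113  0.006] [ 0.725 -0.063  0.066]
top plaster_a 0.61 [24
[... 2120 characters left out ...]
0.065]
scene plaster_b 0.53 [229.0, 189.0, 247.0, 212.0] [ 0.695 -0.167  0.043] [ 0.664 -0.212 -0.002] [ 0.715 -0.109  0.063]
scene plaster_b 0.45 [369.0, 370.0, 413.0, 397.0] [0.572 0.414 0.035] [ 0.518  0.373 -0.002] [0.615 0.453 0.039]
scene screwdriver 0.57 [319.0, 173.0, 360.0, 222.0] [ 0.433 -0.115  0.022] [ 0.414 -0.175  0.005] [0.447 0.016 0.029]
scene hammer 0.86 [205.0, 155.0, 295.0, 191.0] [ 0.639 -0.289  0.022] [ 0.478 -0.379 -0.003] [ 0.738 -0.263  0.033]
scene hammer 0.51 [324.0, 173.0, 360.0, 221.0] [ 0.432 -0.109  0.021] [ 0.409 -0.175 -0.   ] [0.447 0.016 0.029]
1.0 [ 0.19363545 -0.51478615  0.20546137] [[ 0.352 -0.936  0.   ]
 [-0.936 -0.352 -0.   ]
 [ 0.    -0.    -1.   ]]
```

```bash
python3 - <<'E'
from h import *
a=cv2.imread('pics/top0.png')[125:275,220:460]; b=cv2.imread('pics/scene0.png')[130:350,190:430]
cv2.imwrite('pics/v1.png',np.vstack([cv2.resize(a,(480,300),interpolation=3),cv2.resize(b[:,:],(480,440)[:2],interpolation=3)])[:600+140])
out=np.zeros((590,800,3),np.uint8); out[:500,:][:, :]=cv2.resize(a,(800,500),interpolation=cv2.INTER_CUBIC); cv2.imwrite('pics/v1.png',out[:500])
for c in ['top','scene']:
    D=np.load(f'{c}0.npy'); im=cv2.cvtColor(cv2.imread(f'pics/{c}0.png'),cv2.COLOR_BGR2HSV)
    P,u,v=world(c,D); H=im[v,u].astype(int)
    near=(abs(P[:,0]-.57)<.17)&(P[:,1]>-.27)&(P[:,1]<.26)
    red=near&((H[:,0]<8)|(H[:,0]>172))&(H[:,1]>150)&(P[:,2]>.05)&(P[:,1]<0)
    print(c,'red',red.sum(),P[red].mean(0).round(3),P[red].min(0).round(3),P[red].max(0).round(3))
    hi=near&(P[:,2]>.075)
    for m,n in [(hi&(H[:,2]<70)&(P[:,1]>.13),'post'),(hi&(P[:,2]>.118)&(P[:,1]>.14),'posttop')]:
        if m.any(): print(n,m.sum(),P[m].mean(0).round(3),P[m].min(0).round(3),P[m].max(0).round(3))
    blue=near&(H[:,0]>95)&(H[:,0]<130)&(H[:,1]>110)&(abs(P[:,2]-.012)<.006)
    Q=P[blue][:,:2].astype(np.float32); print('blue',len(Q),cv2.minAreaRect(Q[Q[:,1]>0]) if len(Q) else 0)
    T=Q[Q[:,1]<-.06]; print('tongue',cv2.minAreaRect(T),T.min(0),T.max(0))
    g=near&(P[:,1]<-.03)&(abs(P[:,2]-.054)<.006); print('guide',cv2.minAreaRect(P[g][:,:2].astype(np.float32)))
    for col in (0,1):
      pass
    w=near&(abs(P[:,2]-.058)<.004)&(P[:,1]>-.02); 
    print('disc',cv2.minEnclosingCircle(P[w&(H[:,0]<30)&(P[:,1]>.0)][:,:2].astype(np.float32)))
E
```

```text
top red 48 [ 0.589 -0.108  0.089] [ 0.58  -0.116  0.058] [ 0.6   -0.101  0.107]
post 36 [0.561 0.183 0.116] [0.556 0.177 0.082] [0.571 0.19  0.129]
posttop 28 [0.563 0.185 0.125] [0.557 0.179 0.12 ] [0.571 0.192 0.129]
blue 2841 ((0.5674838423728943, 0.10658599436283112), (0.24681240320205688, 0.2240322232246399), 2.9187443256378174)
tongue ((0.5803989171981812, -0.14035557210445404), (0.09752378612756729, 0.16405384242534637), 2.756775379180908) [ 0.5288784  -0.22365692] [ 0.63267225 -0.06067517]
guide ((0.6422351598739624, -0.11095175892114639), (0.17272619903087616, 0.17686492204666138), 5.149339199066162)
disc ((0.5678315758705139, 0.10842329263687134), 0.12004876136779785)
scene red 73 [ 0.59  -0.107  0.086] [ 0.573 -0.126  0.055] [ 0.599 -0.102  0.103]
post 127 [0.565 0.186 0.107] [0.556 0.176 0.076] [0.571 0.192 0.128]
posttop 46 [0.564 0.184 0.125] [0.556 0.176 0.12 ] [0.571 0.19  0.128]
blue 3354 ((0.5667461156845093, 0.1067306399345398), (0.24948230385780334, 0.22390004992485046), 2.5350255966186523)
tongue ((0.5794718861579895, -0.14302676916122437), (0.09898808598518372, 0.1688801795244217), 2.739919662475586) [ 0.52635264 -0.22757868] [ 0.6313682  -0.06051333]
guide ((0.6412846446037292, -0.1135183721780777), (0.17162348330020905, 0.17958833277225494), 4.71919584274292)
disc ((0.5674780011177063, 0.10573692619800568), 0.1209431141614914)
```

View pics/v1.png

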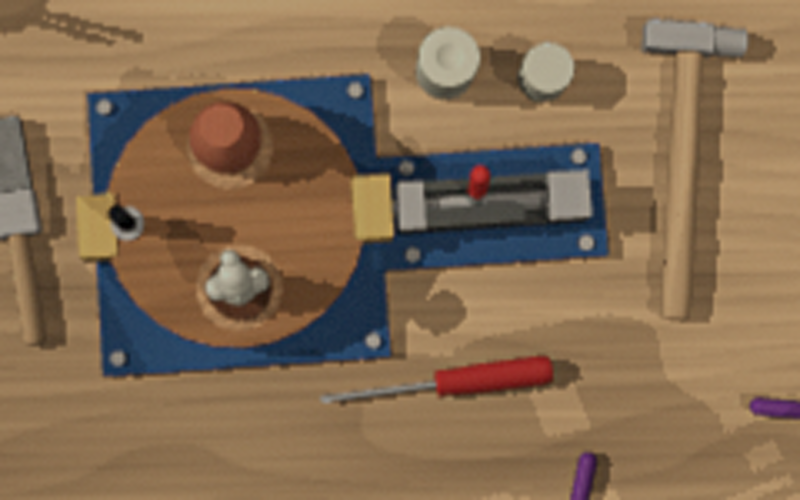

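The top view shows the turntable at left, with the post at about (122,220). The red handle is at (480,182) in the guide, and the plasters, hammer and screwdriver are clear of it. The stand is at about (0.568, 0.0945) with a yaw of 2.75°. I'll hover over the handle with the jaws along the guide.

Call:
carry_out(steps=[[[-0.24,-0.516,0.015],[0,0,0.31],0.06],[[-0.24,-0.516,0.015],[0,0,0.31],0.06],[[-0.24,-0.516,0.015],[0,0,0.31],0.06],[[-0.24,-0.516,0.015],[0,0,0.31],0.06],[[-0.24,-0.516,0.015],[0,0,0.31],0.06],[[-0.24,-0.516,0.015],[0,0,0.31],0.06],[[-0.24,-0.516,0.015],[0,0,0.31],0.06],[[-0.24,-0.516,0.015],[0,0,0.31],0.06],[[-0.24,-0.516,0.015],[0,0,0.31],0.06],[[-0.24,-0.516,0.015],[0,0,0.31],0.06],[[-0.24,-0.516,0.015],[0,0,0.31],0.06],[[-0.24,-0.516,0.015],[0,0,0.31],0.06]], newtons=12)

```text
time: 2.2
tcp_pos: [0.5939, -0.1054, 0.19]
tool_rot: [-0.0, 0.725, -0.688, -0.0]
force: [0.2, -0.2, 0.2]
grip_width: 0.0603
```

```bash
python3 - <<'E'
from h import *
p,r,s=toolpose(); i=manip.camera_info('wrist'); im,D=manip.read_camera('wrist'); 
cv2.imwrite('pics/v2.png',im[...,::-1])
P,u,v=world('wrist',D,info=i); H=cv2.cvtColor(im,cv2.COLOR_RGB2HSV)[v,u].astype(int)
red=((H[:,0]<8)|(H[:,0]>172))&(H[:,1]>150)&(P[:,2]>.055)&(P[:,2]<.115)&(np.hypot(P[:,0]-.59,P[:,1]+.11)<.04)
Q=P[red]; print(red.sum(),Q.mean(0).round(4),Q.min(0).round(4),Q.max(0).round(4))
t=Q[Q[:,2]>.09]; print('upper',t.mean(0).round(4),t.min(0).round(4),t.max(0).round(4))
g=(abs(P[:,2]-.054)<.003)&(abs(P[:,0]-.58)<.03)&(P[:,1]<-.045)&~red
print('guide',g.sum(),cv2.minAreaRect(P[g][:,:2].astype(np.float32)))
print(p.round(4),s['joint_pos'],r.as_matrix().round(4).tolist())
E
```

```text
257 [ 0.5925 -0.1126  0.0993] [ 0.5847 -0.1199  0.0702] [ 0.5987 -0.1059  0.1033]
upper [ 0.5925 -0.1126  0.0999] [ 0.5847 -0.1199  0.0938] [ 0.5987 -0.1059  0.1033]
guide 4482 ((0.5762328505516052, -0.12754753232002258), (0.04008515551686287, 0.1623048484325409), 2.7019338607788086)
[ 0.5939 -0.1054  0.19  ] [-2.36579963e-01  4.30637558e-01  1.37990228e+00  3.37912540e-04
  1.33122392e+00  1.28199751e+00] [[0.0521, -0.9986, -0.0001], [-0.9986, -0.0521, 0.0004], [-0.0004, 0.0001, -1.0]]
```

View pics/v2.png

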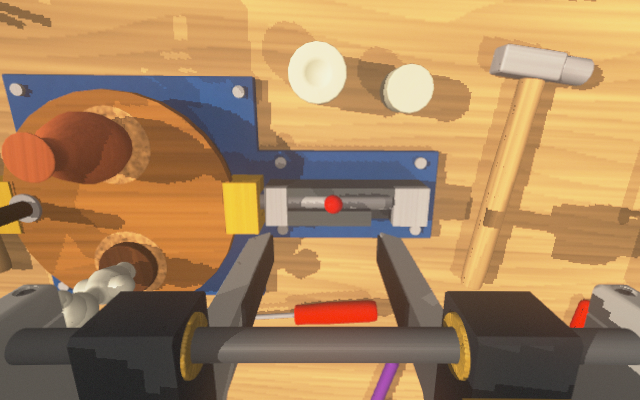

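The wrist view shows the handle top at pixel (333,204), between the open fingers, and the guide with its slot. That refines the stand origin to (0.566, 0.092), yaw 2.7°. Descending now.

Call:
carry_out(steps=[[[0.007,0.003,0.04],[0,0,0],0.06],[[0.007,0.003,0.08],[0,0,0],0.06],[[0.007,0.003,0.105],[0,0,0],0.06],[[0.007,0.003,0.121],[0,0,0],0.06],[[0.007,0.003,0.121],[0,0,0],0.06],[[0.007,0.003,0.121],[0,0,0],0.06]])

```text
time: 2.85
tcp_pos: [0.5897, -0.1157, 0.0701]
tool_rot: [-0.0, 0.724, -0.689, 0.0]
force: [0.4, 0.2, 0.4]
grip_width: 0.0597
```

Call:
carry_out(steps=[[[-0.003,-0.002,0],[0,0,0],0.06],[[-0.003,-0.002,0],[0,0,0],0.0],[[-0.003,-0.002,0],[0,0,0],0.0],[[-0.003,-0.002,0],[0,0,0],0.0],[[-0.003,-0.002,0],[0,0,0],0.0],[[-0.003,-0.002,0],[0,0,0],0.0],[[-0.003,-0.002,0],[0,0,0],0.0],[[-0.003,-0.002,0],[0,0,0],0.0]])

```text
time: 3.65
tcp_pos: [0.5913, -0.1125, 0.0695]
tool_rot: [0.0, 0.724, -0.689, 0.0]
force: [-0.2, 0.0, -0.3]
grip_width: 0.0158
```

Call:
carry_out(steps=[[[0.008,0,0],[0,0,0],0.0],[[0.016,0,0],[0,0,0],0.0],[[0.024,0,0],[0,0,0],0.0],[[0.032,0,0],[0,0,0],0.0],[[0.04,0,0],[0,0,0],0.0],[[0.046,0,0],[0,0,0],0.0],[[0.05,0,0],[0,0,0],0.0],[[0.05,0,0],[0,0,0],0.0],[[0.05,0,0],[0,0,0],0.0]])

```text
time: 4.55
tcp_pos: [0.5938, -0.1627, 0.0694]
tool_rot: [0.0, 0.724, -0.689, 0.0]
force: [-0.2, -1.1, -0.1]
grip_width: 0.0158
```

Call:
carry_out(steps=[[[0,0.011,-0.002],[0,0,0],0.0],[[0,0.024,-0.002],[0,0,0],0.0],[[0,0.035,0.001],[0,0,0],0.0],[[0,0.046,0.006],[0,0,0],0.0],[[0,0.055,0.0135],[0,0,0],0.0],[[0,0.063,0.0225],[0,0,0],0.0],[[0,0.068,0.032],[0,0,0],0.0],[[0,0.071,0.0425],[0,0,0],0.0],[[0,0.072,0.048],[0,0,0],0.0],[[0,0.072,0.048],[0,0,0],0.0],[[0,0.072,0.048],[0,0,0],0.0]])

```text
time: 5.65
tcp_pos: [0.522, -0.166, 0.0213]
tool_rot: [0.0, 0.725, -0.689, -0.0]
force: [-0.6, 0.1, -0.3]
grip_width: 0.0152
```

Call:
carry_out(steps=[[[0,0,0],[0,0,0],0.04],[[0,0,0],[0,0,0],0.04],[[0,0,0],[0,0,0],0.04],[[0,0,-0.03],[0,0,0],0.04],[[0,0,-0.06],[0,0,0],0.04],[[0,0,-0.06],[0,0,0],0.0],[[0,0,-0.06],[0,0,0],0.0],[[0,0,-0.06],[0,0,0],0.0],[[0,0,-0.06],[0,0,0],0.0]])

```text
time: 6.55
tcp_pos: [0.5214, -0.1659, 0.0804]
tool_rot: [0.0, 0.724, -0.689, -0.001]
force: [0.7, 0.0, 0.5]
grip_width: 0.0115
```

```bash
cat > pin.py <<'E'
from h import *
import sys
S=np.array([.566,.092]);a=np.deg2rad(2.7);M=np.array([[np.cos(a),np.sin(a)],[-np.sin(a),np.cos(a)]])
p,r,s=toolpose(); print(s['time'],p.round(4),s['force'],s['grip_width'])
for c in sys.argv[1:]:
    i=manip.camera_info(c); im,D=manip.read_camera(c); cv2.imwrite(f"pics/{c}_{s['time']:.1f}.png",im[...,::-1])
    P,u,v=world(c,D,info=i); H=cv2.cvtColor(im,cv2.COLOR_RGB2HSV)[v,u].astype(int)
    P[:,:2]=(P[:,:2]-S)@M.T
    red=((H[:,0]<8)|(H[:,0]>172))&(H[:,1]>150)&(P[:,2]>.02)&(P[:,2]<.115)&(abs(P[:,0]+.03)<.06)&(P[:,1]<-.18)&(P[:,1]>-.29)
    Q=P[red]
    if len(Q): print(c,'grip(stand)',len(Q),Q.mean(0).round(4),np.percentile(Q,3,0).round(4),np.percentile(Q,97,0).round(4))
E
python3 pin.py wrist scene top
```

```text
6.55 [ 0.5214 -0.1659  0.0804] [0.67410515 0.0215363  0.49146061] 0.011546224928100061
wrist grip(stand) 1254 [-0.0464 -0.2558  0.0453] [-0.0656 -0.2628  0.0411] [-0.0285 -0.2485  0.0482]
scene grip(stand) 70 [-0.0464 -0.251   0.0439] [-0.0655 -0.2574  0.0379] [-0.0285 -0.245   0.0483]
```

The handle is at about −85° from vertical, with its axis 40 mm above the table and y −0.255, which matches the parked description. I'll press it gently from above to confirm it's seated.

Call:
carry_out(steps=[[[0,0,0.02],[0,0,0],0.0],[[0,0,0.028],[0,0,0],0.0],[[0,0,0.031],[0,0,0],0.0],[[0,0,0.033],[0,0,0],0.0],[[0,0,0.034],[0,0,0],0.0],[[0,0,0.034],[0,0,0],0.0]])

```text
time: 7.3
tcp_pos: [0.5221, -0.1661, 0.0478]
tool_rot: [-0.0, 0.725, -0.689, 0.0]
force: [0.1, 0.3, 0.1]
grip_width: 0.0005
```

Call:
carry_out(steps=[[[0,0,0.002],[0,0,0],0.0],[[0,0,0.004],[0,0,0],0.0],[[0,0,0.005],[0,0,0],0.0],[[0,0,0.005],[0,0,0],0.0]])

```text
time: 7.7
tcp_pos: [0.5218, -0.1661, 0.0428]
tool_rot: [0.0, 0.725, -0.689, 0.0]
force: [-4.5, 1.3, 7.3]
grip_width: 0.0006
```

Call:
carry_out(steps=[[[0,0,-0.05],[0,0,0],0.0],[[0,0,-0.1],[0,0,0],0.0],[[0,0,-0.157],[0,0,0],0.05],[[-0.04,-0.007,-0.157],[0,0,0],0.05],[[-0.345,-0.0575,-0.157],[0,0,0],0.05],[[-0.345,-0.0575,-0.157],[0,0,0],0.05],[[-0.345,-0.0575,-0.157],[0,0,0],0.05],[[-0.345,-0.0575,-0.157],[0,0,0],0.05],[[-0.345,-0.0575,-0.157],[0,0,0],0.05],[[-0.345,-0.0575,-0.157],[0,0,0],0.05],[[-0.345,-0.0575,-0.157],[0,0,0],0.05],[[-0.345,-0.0575,-0.157],[0,0,0],0.05]])

```text
time: 8.9
tcp_pos: [0.5619, 0.1826, 0.199]
tool_rot: [0.0, 0.725, -0.688, -0.0]
force: [0.5, -1.1, 0.8]
grip_width: 0.0497
```

```bash
cat > post.py <<'E'
from h import *
p,r,s=toolpose(); i=manip.camera_info('wrist'); im,D=manip.read_camera('wrist'); cv2.imwrite(f"pics/wp_{s['time']:.1f}.png",im[...,::-1])
P,u,v=world('wrist',D,info=i)
near=np.hypot(P[:,0]-.565,P[:,1]-.092)<.125
t=near&(abs(P[:,2]-.126)<.005)&(abs(P[:,0]-.562)<.03)&(P[:,1]>.15)
print('posttop',t.sum(),cv2.minEnclosingCircle(P[t][:,:2].astype(np.float32)), P[t].mean(0).round(4))
w=(abs(P[:,2]-.058)<.003)&(np.hypot(P[:,0]-.565,P[:,1]-.092)<.112)
print(p.round(4),s['joint_pos'].round(3) if hasattr(s['joint_pos'],'round') else s['joint_pos'],r.as_matrix().round(4).tolist())
E
python3 post.py; ls pics; python3 pin.py top scene
```

```text
posttop 304 ((0.5616282820701599, 0.18103870749473572), 0.007932206615805626) [0.5624 0.1811 0.1259]
[0.5619 0.1826 0.199 ] [ 0.252  0.396  1.407 -0.     1.339  1.771] [[0.0522, -0.9986, -0.0005], [-0.9986, -0.0522, -0.0002], [0.0001, 0.0005, -1.0]]
scene0.png
scene_6.5.png
top0.png
top_6.5.png
v1.png
v2.png
wp_8.9.png
wrist_6.5.png
8.95 [0.562  0.1812 0.1991] [ 0.84690986 -0.14156236 -0.10267459] 0.05018508458674263
top grip(stand) 76 [-0.0458 -0.2505  0.0434] [-0.0643 -0.2577  0.0374] [-0.0269 -0.244   0.0486]
scene grip(stand) 68 [-0.0464 -0.2503  0.0445] [-0.0657 -0.2576  0.0385] [-0.0283 -0.2454  0.0489]
```

Call:
carry_out(steps=[[[0,0,0.04],[0,0,0],0.05],[[0,0,0.08],[0,0,0],0.05],[[0,0,0.107],[0,0,0],0.05],[[0,0,0.107],[0,0,0],0.05],[[0,0,0.107],[0,0,0],0.0],[[0,0,0.107],[0,0,0],0.0],[[0,0,0.107],[0,0,0],0.0],[[0,0,0.107],[0,0,0],0.0],[[0,0,0.107],[0,0,0],0.0],[[0,0,0.107],[0,0,0],0.0]], newtons=20)

```text
time: 10.05
tcp_pos: [0.5624, 0.1813, 0.0932]
tool_rot: [-0.0, 0.725, -0.689, 0.0]
force: [-1.4, -2.7, 4.9]
grip_width: 0.0157
```

Call:
carry_out(steps=[[[0.0001,0.0036,0],[0,0,-0.04],0.0],[[0.0006,0.0108,0],[0,0,-0.12],0.0],[[0.0022,0.0196,0],[0,0,-0.22],0.0],[[0.0046,0.0283,0],[0,0,-0.32],0.0],[[0.0078,0.0367,0],[0,0,-0.42],0.0],[[0.0128,0.0463,0],[0,0,-0.54],0.0],[[0.0189,0.0552,0],[0,0,-0.66],0.0],[[0.026,0.0633,0],[0,0,-0.78],0.0],[[0.0341,0.0705,0],[0,0,-0.9],0.0],[[0.0414,0.0757,0],[0,0,-1.0],0.0],[[0.0452,0.0781,0],[0,0,-1.05],0.0],[[0.0452,0.0781,0],[0,0,-1.05],0.0]])

```text
time: 11.25
tcp_pos: [0.4868, 0.132, 0.0931]
tool_rot: [-0.0, 0.972, -0.233, 0.001]
force: [0.6, -1.8, 5.2]
grip_width: 0.0153
```

Call:
carry_out(steps=[[[0.0001,0.0036,0],[0,0,-0.04],0.0],[[0.0006,0.0108,0],[0,0,-0.12],0.0],[[0.0022,0.0196,0],[0,0,-0.22],0.0],[[0.0046,0.0283,0],[0,0,-0.32],0.0],[[0.0078,0.0367,0],[0,0,-0.42],0.0],[[0.0128,0.0463,0],[0,0,-0.54],0.0],[[0.0189,0.0552,0],[0,0,-0.66],0.0],[[0.026,0.0633,0],[0,0,-0.78],0.0],[[0.0341,0.0705,0],[0,0,-0.9],0.0],[[0.0414,0.0757,0],[0,0,-1.0],0.0],[[0.0452,0.0781,0],[0,0,-1.05],0.0],[[0.0452,0.0781,0],[0,0,-1.05],0.0]])

```text
time: 12.45
tcp_pos: [0.492, 0.0419, 0.0931]
tool_rot: [0.0, 0.958, 0.285, 0.001]
force: [-1.3, -2.0, 8.6]
grip_width: 0.0152
```

Call:
carry_out(steps=[[[0.0001,0.0036,0],[0,0,-0.04],0.0],[[0.0006,0.0108,0],[0,0,-0.12],0.0],[[0.0022,0.0196,0],[0,0,-0.22],0.0],[[0.0046,0.0283,0],[0,0,-0.32],0.0],[[0.0078,0.0367,0],[0,0,-0.42],0.0],[[0.0128,0.0463,0],[0,0,-0.54],0.0],[[0.0189,0.0552,0],[0,0,-0.66],0.0],[[0.026,0.0633,0],[0,0,-0.78],0.0],[[0.0341,0.0705,0],[0,0,-0.9],0.0],[[0.0405,0.0751,0],[0,0,-0.99],0.0],[[0.0441,0.0774,0],[0,0,-1.035],0.0],[[0.0441,0.0774,0],[0,0,-1.035],0.0]])

```text
time: 13.65
tcp_pos: [0.5716, 0.0016, 0.0932]
tool_rot: [0.001, 0.692, 0.722, 0.0]
force: [1.2, -2.7, 7.7]
grip_width: 0.0157
```

Call:
carry_out(steps=[[[0,0,0],[0,0,0],0.0],[[0,0,0],[0,0,0],0.05],[[0,0,0],[0,0,0],0.05],[[0,0,0],[0,0,0],0.05],[[0,0,0],[0,0,0],0.05],[[0,0,-0.04],[0,0,0],0.05],[[0,0,-0.09],[0,0,0],0.05],[[0,0,-0.13],[0,0,0],0.05],[[-0.1,0,-0.13],[0,0,0],0.05],[[-0.15,0,-0.13],[0,0,0],0.05],[[-0.2,0,-0.13],[0,0,0],0.05],[[-0.2,0,-0.13],[0,0,0],0.05]])

```text
time: 14.85
tcp_pos: [0.5789, -0.2, 0.2225]
tool_rot: [-0.0, 0.692, 0.722, 0.0]
force: [1.0, 0.1, -0.4]
grip_width: 0.0502
```

```bash
python3 pin.py top scene; python3 - <<'E'
from h import *
import glob
a0=np.deg2rad(2.7);S=np.array([.566,.0915])
for c in ['top','scene']:
    im,D=manip.read_camera(c); cv2.imwrite(f'pics/{c}_end.png',im[...,::-1])
    for t in ['bust','vase','plaster_a','screwdriver','hammer','brush']:
        for r in manip.silhouettes(t,c)[:2]:
            P,u,v=world(c,D,r['region'])
            if len(P): print(c,t,round(r['confidence'],2),np.round(np.median(P,0),3),np.round(P.min(0),3),np.round(P.max(0),3))
    P,u,v=world(c,D); t=(abs(P[:,2]-.125)<.005)&(np.hypot(P[:,0]-.57,P[:,1])<.03)
    if t.any():
        m=cv2.minEnclosingCircle(P[t][:,:2].astype(np.float32))[0]; d=np.array(m)-S; print('post',m,'turn',np.degrees(np.arctan2(d[1],d[0]))-92.7+360)
p0,p1=[cv2.imread(f)[110:300,150:470] for f in ['pics/top_end.png','pics/scene_end.png']]
p1=cv2.imread('pics/scene_end.png')[120:330,180:500]
cv2.imwrite('pics/v3.png',np.vstack([cv2.resize(p0,(480,285),interpolation=2),cv2.resize(p1,(480,315),interpolation=2)]))
E
```

```text
14.85 [ 0.5789 -0.2     0.2225] [ 0.99084421  0.05067967 -0.42524056] 0.05020097685926213
top grip(stand) 23 [-0.0379 -0.2468  0.0413] [-0.0512 -0.2511  0.0339] [-0.0267 -0.2434  0.0469]
scene grip(stand) 70 [-0.0463 -0.2505  0.0441] [-0.0651 -0.2568  0.0379] [-0.0284 -0.2454  0.0489]
top bust 0.69 [0.621 0.095 0.106] [0.602 0.074 0.061] [0.649 0.122 0.16 ]
top vase 0.63 [0.503 0.088 0.114] [0.478 0.061 0.052] [0.535 0.121 0.148]
top vase 0.56 [0.564 0.058 0.053] [ 0.439 -0.178 -0.013] [0.701 0.227 0.471]
top plaster_a 0.62 [ 0.695 -0.172  0.043] [ 0.678 -0.194 -0.005] [ 0.726 -0.153  0.052]
top plaster_a 0.53 [ 0.697 -0.088  0.057] [ 0.675 -0.111  0.015] [ 0.725 -0.065  0.064]
top screwdriver 0.61 [ 0.43  -0.091  0.022] [ 0.419 -0.109 -0.004] [ 0.44  -0.069  0.029]
top brush 0.66 [0.585 0.287 0.017] [ 0.466  0.262 -0.006] [0.671 0.325 0.027]
post (0.571651041507721, 0.005431876052170992) turn 181.05652153461642
scene bust 0.56 [0.632 0.105 0.103] [0.6   0.051 0.056] [0.655 0.124 0.156]
scene bust 0.53 [0.573 0.125 0.058] [ 0.437 -0.047  0.001] [0.677 0.226 0.153]
scene vase 0.86 [0.514 0.1   0.111] [ 0.427 -0.027 -0.   ] [0.536 0.119 0.147]
scene plaster_a 0.89 [ 0.702 -0.076  0.055] [ 0.669 -0.16  -0.002] [ 0.726 -0.063  0.063]
scene plaster_a 0.78 [ 0.694 -0.166  0.043] [ 0.672 -0.2    0.005] [ 0.714 -0.154  0.049]
scene screwdriver 0.79 [ 0.433 -0.112  0.021] [ 0.406 -0.173 -0.005] [0.447 0.005 0.03 ]
scene hammer 0.68 [ 0.651 -0.29   0.022] [ 0.478 -0.384 -0.003] [ 0.738 -0.264  0.031]
scene brush 0.62 [0.594 0.288 0.018] [ 0.466  0.26  -0.002] [0.666 0.319 0.024]
post (0.5715609788894653, 0.004430119879543781) turn 180.9544031808553
```

View pics/v3.png

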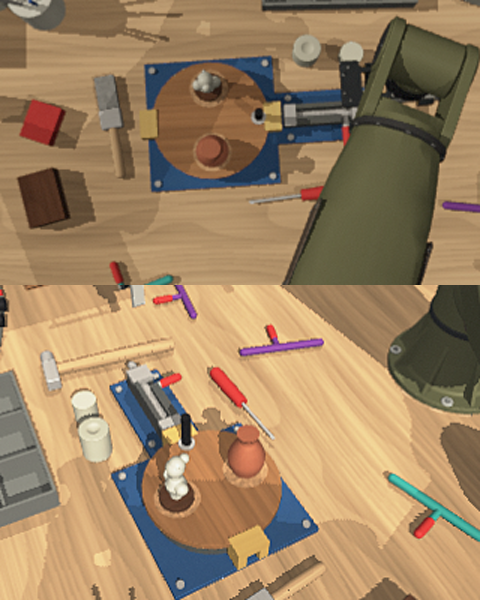

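The picture shows the swap done: the post is at the pin side, about (260,115) in the top view. The handle lies in the notch at (172,380) in the scene view, and both pieces are upright on their corks. The gripper is clear of everything, so I'm handing in.

```bash
python3 -c "
from h import *
print(manip.job_done())"
```

```text
the job is handed in; nothing more can be done
None
```

I parked the pin, turned the turntable half a turn, and handed the job in at about 15 s of the 61 s allowed. No verdict was reported.

- **Pin:** I drew it 50 mm outward by the red handle and rolled it into the side notch. A light press of about 7 N from above confirmed it was seated. At the end the handle was still there: its axis is about 40 mm above the table, and it lies to stand −x at y ≈ −0.25 m.
- **Turntable:** I gripped the black post and turned it counter-clockwise. The last check put it at 181° (about 3.16 rad, against a limit of ±0.12 rad around half a turn).
- **Pieces:** The bust is now on the far side and the vase on the near side. Both stand upright on their corks.
- **Bystanders:** The plaster cylinders, screwdriver and hammer measured within about 1 cm of where they started. I had no starting measurement for the brush, red box and wood block, but the arm never went near them.
- **Checks that disagreed:** In the last top view the arm partly hid the pin handle, screwdriver and hammer, so its handle and screwdriver readings were partial, and it did not find the hammer. The scene camera saw all three clearly. I did not read the pin tip directly; that it is clear of the lug follows from the handle's position.

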